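# Build up and lock the eyelet sieve column

### The arm

A 6-joint arm with a two-finger parallel gripper is mounted at the origin on a cart in front of the work surface, level with it; the furniture and walls round the work are solid. World frame = base frame: x ahead of the robot, y to its left, z up, the work surface at z = 0. Lengths are in m, angles in degrees, forces in N, time in s.
With the tool pointing down it reaches from about 0.375 to 0.9 m from the base axis. Payload 3.1 kg.
Tool frame: the origin (TCP) lies midway between the tips of the shut fingers; the grasp point (between the pads) lies 19 mm behind it; z points along the fingers, y is the line along which they close (so a half turn about z gives the same grasp; the last joint's range is limited). The gripper opens to 87 mm and grips with 3 to 60 N. Pads are 19 mm wide; open, the fingers measure 117 mm over their backs; the gripper's body (75 mm by 190 mm) begins 51 mm behind the grasp point.
Start: joints at [53.829, 30.224, 82.088, -0, 67.689, -10.227], TCP at [0.273, 0.562, 0.223] pointing down, gripper open.
Joint ranges: [-176.69, 176.69], [-43.24, 126.21], [12.49, 139.97], [-82, 262], [0, 151.66], [-163.58, 163.58]. Speed limits (degrees/s): [159.86, 159.86, 180, 180, 180, 180].

### API

Orientations are given as [roll, pitch, yaw] about the fixed x, y, z axes, in that order (R = Rz(yaw) Ry(pitch) Rx(roll)).
In Python, from bench import ctrl, get_image gives the robot as it stands.
- The arm moves only by the shell command python3 -m handwheel 'ROWS' [FORCE]. ROWS is JSON, a list of rows, each a list of 5 numbers: the shift along the tool's x, y, z in m, then the turn about the tool's z in degrees, then the opening in per cent of the stroke, from 0 (shut) to 100 (fully open). A call has 1 to 12 rows; each row is the pose to reach, as a shift and turn from the pose commanded when the call began, along the tool's axes at that moment; what a row does not reach only later rows make up. A row lasts 1/10 s, in which the tool goes at most 50 mm and 8.59 degrees, less where a joint would pass 70% of its speed; a pose out of reach is approached as far as the arm can. A call with a gripper value outside its range is refused whole. The fingers move at their own pace and stop on an object; FORCE is the grip in N (left out, the last holds). Time passes only in rows, so rows that repeat a pose let the fingers close. It gives the time, the measured TCP pose, the force, the opening and the grip force at its end, in the units of the state.
- ctrl.sense(): the state, without advancing time (a new reading comes with each control period).
- get_image(name): name is "scene" or "top" or "wrist"; returns a dict with "image" (400x640x3 uint8, red, green, blue), "fx", "fy", "cx", "cy" (pixels), "origin" and "attitude" of the camera in the world. Camera axes: x right, y up, looking along -z (the intrinsics and any distortion apply to the point x, -y, -z); pixel columns grow to the right and rows downward; lengths in m; the calibration is good to about 2 mm. A picture is of the moment at which its call begins. There is no depth.
- ctrl.sign_off(): hands the job in; it is judged then, once.
The state is a dict: "time_s": time; "qpos": joint angles; "joint_vel": joint speeds; "effort": joint torques, N m; "tool_pos": TCP position; "ee_rot": TCP orientation; "ft_force": force on the tool from outside, world axes, zero at the start; "wrist_torque": the same for the moment, N m; "gripper_width": finger opening in m; "gripper_force": force on a finger pad.
Only numpy, scipy, OpenCV 4.12 (cv2) and the standard library are available. Lean on these libraries where they do the work, as an engineer would, in place of code of your own. Each camera call takes 0.05 s, during which the arm holds its last target. There are 200 camera calls.

### The job

The lower sieve section stands unlocked in the bolted-down base: push its lever a quarter turn clockwise (seen from above) until it stops. Then set the other sieve section on top of it, ears dropped fully through the two gaps of its collar, and turn that section's lever clockwise to the stop too, so that the whole column is locked. Keep the sections upright, let go at the end, and leave the other things on the bench where they are.

Things in the scene. Friction and masses are not known exactly. Their poses are not given: they have to be found in the camera images.
- sieve_base: grey sieve base fixed to the bench: round foot 124 mm across, 44 mm high with a bayonet collar on top. Origin: centre of its underside, z up. Unlocked, a section's x axis lies along the base's y axis (0.2 rad play either way); turned 90 degrees clockwise seen from above it meets the stop, locked, its x axis along the base's x axis. The other way is blocked.
- base_seat (a point): centre of the base's seat, 30 mm above its origin, same axes. Round collar wall: outside 108, inside 97 mm across, 14.5 mm high. Two lips centred on +x and -x reach inward to 36.5 mm from the axis, with 9.5 mm of height under them; two gaps of about 60 degrees between them, centred on +y and -y, let the ears drop in.
- sieve_lower: lower sieve section, aluminium, loose, 0.4 kg, 60.5 mm high, sitting unlocked in the base, its +x near the base's +y. Origin: centre of its underside; z up. Drum 66 mm across up to 38 mm, then a collar 108 mm across. Foot: an ear on +x and one on -x, 44 mm from the axis, 20 mm wide, 7 mm high. Lever along +x. Only friction resists turning (under 3 N at the lever).
- lower_seat (a point): centre of the seat on top of the lower section, 46 mm above its origin, same axes, inside a collar exactly like the base's: lips on +x and -x, gaps on +y and -y, about 3 mm of side play. The upper section's foot goes here, its x axis along this y axis (0.2 rad either way), lever on either side; then 90 degrees clockwise to the stop.
- lower_grip (a point): middle of the black sleeve on the lower section's lever, 82 mm from the axis along the section's +x and 30 mm above its origin. The lever is a level radial bar 12 mm high and wide from the drum, 14 mm at the sleeve (67 to 97 mm from the axis).
- sieve_upper: upper sieve section, aluminium, loose, about 0.35 kg, 78 mm high, standing alone on the bench, no collar. Origin: centre of its underside; z up. Plain drum 66 mm across over its whole height: grip it from above across its y axis, clear of the lever. Ears and lever along its x axis exactly as on the lower section.
- upper_grip (a point): middle of the black sleeve on the upper section's lever, 82 mm from the axis along the section's +x and 30 mm above its origin; same lever as the lower section's
- die_block: bystander: steel round stepped die insert, 40 mm across, 24 mm high; origin under its centre
- glue_brush: bystander: flat glue brush with wooden handle, 160 mm long along its y axis, 10 mm high; origin under its centre
- scissors: bystander: paper scissors with blue bows, 188 mm long along their y axis, 9 mm high; origin under their centre
- eyelet_tin: bystander: small open round tin of eyelets, 68 mm across, 31 mm high; origin under its centre
- seam_roller: bystander: seam roller with wooden handle, 145 mm long along its y axis, 34 mm high; origin under its centre
- awl: bystander: awl with wooden handle, 150 mm long along its y axis, 25 mm high; origin under its centre
There are look-alikes about, which are no part of the job. What is shaped like the sieve_base but red is not meant.

How it is judged (in metres and radians):
On the way, in this order (a step that is already met when the one before it is completed fails the run):
1. the lower section is turned to its stop in the base (angle between the x axis of sieve_lower and the x axis of sieve_base, either way round below 0.17 rad and z of sieve_lower in the frame of sieve_base between 0.026 and 0.034 m and horizontal distance between sieve_lower and sieve_base below 0.008 m and angle between sieve_lower's own z axis and vertical below 0.08 rad), for 0.2 s.
2. the upper section is then down on the lower one's seat, its ears through the gaps, not yet turned (z of sieve_upper in the frame of sieve_lower between 0.042 and 0.05 m and horizontal distance between sieve_upper and sieve_lower below 0.008 m and angle between the x axis of sieve_upper and the x axis of sieve_lower, either way round above 1 rad), for 0.1 s.
At the end, for the whole second after the job is handed in: Both sections are locked and at rest: the lower one in the base and the upper one in the lower one's collar, each down on its seat (within 4 mm), upright within 0.08 rad, centred within 8 mm, and turned to within 0.17 rad of the locked direction (x axes parallel, either way round) (all of step 1 and angle between the x axis of sieve_upper and the x axis of sieve_lower, either way round below 0.17 rad and z of sieve_upper in the frame of sieve_lower between 0.042 and 0.05 m and horizontal distance between sieve_upper and sieve_lower below 0.008 m and angle between sieve_upper's own z axis and vertical below 0.08 rad and linear speed of each of sieve_upper, sieve_lower below 0.02 m/s); the robot touches nothing.
It fails at once if the upper section is tipped by more than 0.6 rad (angle between sieve_upper's own z axis and vertical above 0.6 rad).
It fails at once if the lower section is tipped by more than 0.3 rad (angle between sieve_lower's own z axis and vertical above 0.3 rad).
It fails at once if a bystander is shoved more than 30 mm (distance of any of die_block, glue_brush, scissors, eyelet_tin, seam_roller, awl from where it was at the start of the episode above 0.03 m).
It also fails if it takes over 72 s, if anything falls off the work surface, if the arm or the gripper's body presses on something with over 40 N, if the wrist force passes 120 N, or if a joint passes its speed limit or range.

## Working session

There is one attempt and no reset: what is moved stays moved. The work goes in short steps, Python scripts to look and compute and a shell command to move; the robot and the scene stay as the last step left them, time stands still between calls to the robot, and variables do not carry over. Pictures are saved under pics/ and viewed, at most 10 in all, crops included, and the job is handed in when it is done.

```bash
mkdir -p pics
cat > h.py <<'E'
import numpy as np, cv2
from bench import ctrl, get_image
from scipy.spatial.transform import Rotation as R
def snap(n,f):
    d=get_image(n); cv2.imwrite('pics/'+f+'.png',d['image'][:,:,::-1]); 
    import pickle; pickle.dump(d,open('pics/'+f+'.pkl','wb')); return d
E
python3 - <<'E'
from h import *
for n in ('top','scene'):
    d=snap(n,n+'0'); print({k:v for k,v in d.items() if k!='image'})
print(ctrl.sense())
E
```

```text
{'fx': 448.199053970086, 'fy': 448.199053970086, 'cx': 319.03101592119447, 'cy': 198.3745910792615, 'origin': array([0.46394398, 0.01044799, 1.0835831 ]), 'attitude': array([  4.957832  ,   2.16666726, -90.97746941])}
{'fx': 445.16259433282147, 'fy': 445.16259433282147, 'cx': 315.82356048365483, 'cy': 203.09923112390763, 'origin': array([0.49088551, 0.85071769, 0.71783426]), 'attitude': array([  52.11480891,   -0.25803191, -176.25473309])}
{'time_s': 0.1, 'qpos': array([ 5.38284322e+01,  3.02734150e+01,  8.21476260e+01, -3.35077057e-03,
        6.76898392e+01, -1.02262129e+01]), 'joint_vel': array([-0.08078769, -0.16350369, -0.11204632,  0.11484616,  0.01200691,
       -0.13516577]), 'effort': array([-5.27197208e-04, -4.40982842e+01, -1.77150947e+01,  6.34831167e-02,
        5.34281053e-02, -4.27618772e-05]), 'tool_pos': array([0.2730341 , 0.56148468, 0.22167977]), 'ee_rot': array([-1.79890331e+02, -1.66368519e-02,  1.54055904e+02]), 'ft_force': array([-0.43405022,  0.30798764,  0.6791736 ]), 'wrist_torque': array([ 0.0155732 , -0.00923013,  0.00645978]), 'gripper_force': 0.0, 'gripper_width': 0.08669055916859343}
```

View pics/top0.png

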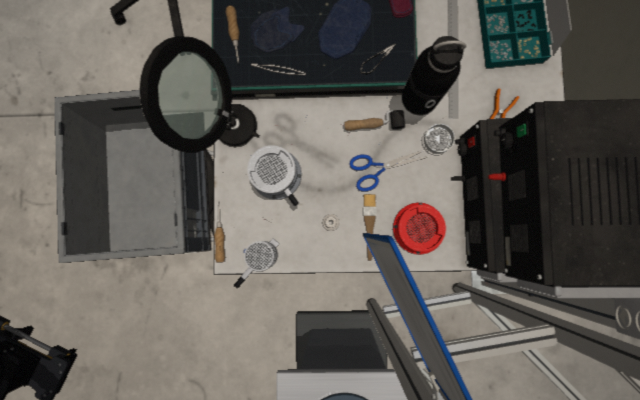

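View pics/scene0.png

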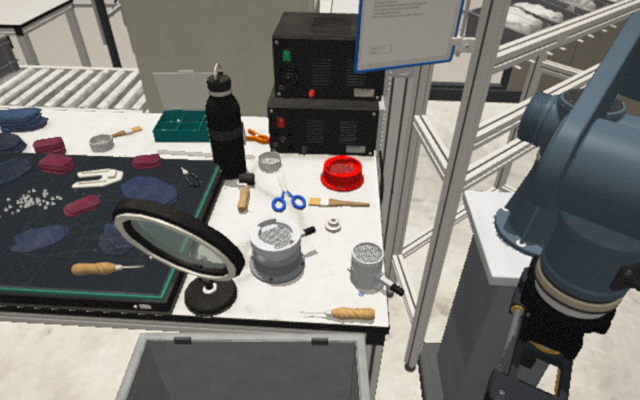

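Top view: upper section at (261,257), lever tip (238,284). Lower section in the base at (274,172), lever tip (294,203). Look-alikes: the red base at (419,229), not meant; the eyelet tin at (438,139), round with a mesh-like top. I choose the grey collar with a lever (274,172) and the collarless drum with a lever (261,257), and check them in a close crop.

```bash
cat >> h.py <<'E'
def ray(d,u,v,z):
    r=R.from_euler('xyz',d['attitude'],degrees=True)
    w=r.apply([(u-d['cx'])/d['fx'],-(v-d['cy'])/d['fy'],-1.])
    o=np.array(d['origin']); return o+w*(z-o[2])/w[2]
def proj(d,p):
    r=R.from_euler('xyz',d['attitude'],degrees=True)
    c=r.inv().apply(np.array(p)-d['origin']); return d['cx']+d['fx']*c[...,0]/-c[...,2], d['cy']-d['fy']*c[...,1]/-c[...,2]
def load(f):
    import pickle; return pickle.load(open('pics/'+f+'.pkl','rb'))
E
python3 - <<'E'
from h import *
d=load('top0')
c=d['image'][140:300,205:325,::-1]
cv2.imwrite('pics/c1.png',cv2.resize(c,(450,600),interpolation=cv2.INTER_CUBIC))
E
```

```text
(no output)
```

View pics/c1.png

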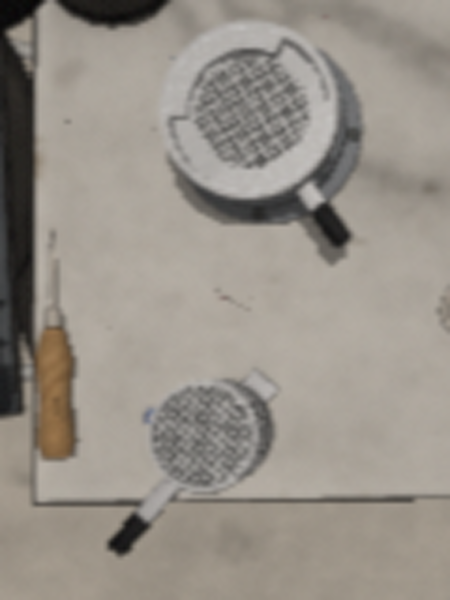

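Run:
```python
from h import *
d=load('top0')
def c(x,y,z): return ray(d,205+x/3.75,140+y/3.75,z)[:2]
for n,a,b in (('low',(250,110,.0905),(331,224,.067)),('up',(203,434,.078),(129,532,.037))):
    A=c(*a);B=c(*b);v=B-A;print(n,A,B,np.linalg.norm(v),np.degrees(np.arctan2(v[1],v[0])), np.hypot(*A))
d=load('scene0')
```

```text
low [0.61844692 0.15192187] [0.5509202  0.10629296] 0.08149757926441918 -145.9524587388544 0.6368334567201619
up [0.42564938 0.18344668] [0.36451778 0.23694082] 0.0812323520883512 138.81196265562974 0.46349765864496395
```

Run:
```python
from h import *
t=load('top0');s=load('scene0')
def tri(a,b):
    A=np.array(t['origin']);u=ray(t,*a,0)-A;B=np.array(s['origin']);w=ray(s,*b,0)-B
    k=np.linalg.lstsq(np.c_[u,-w],B-A,rcond=None)[0];P=A+u*k[0];Q=B+w*k[1];return (P+Q)/2,np.linalg.norm(P-Q)
print('lens',tri((188,93),(178,240)),'left',tri((143,93),(115,215)),'right',tri((231,103),(240,270)),'near',tri((190,148),(205,272)))
print('foot',ray(t,237,125,.0))
for a in ((366,235),(392,237)): print('panel',tri(a,(357,70)))
print('panel bottom right', tri((440,399),(452,62)))
print('bottle',tri((448,50),(217,72)))
```

```text
lens (array([0.76117846, 0.30628455, 0.20094869]), np.float64(0.002652809255183798)) left (array([0.77117023, 0.37275819, 0.2995685 ]), np.float64(0.07750219598244058)) right (array([0.72523916, 0.24348629, 0.08244684]), np.float64(0.0971070227515064)) near (array([0.68806532, 0.32643655, 0.14400669]), np.float64(0.05466306918972946))
foot [0.74553093 0.25033379 0.        ]
panel (array([ 0.46494993, -0.0365742 ,  0.37483382]), np.float64(0.0034418812904426412))
panel (array([ 0.46236092, -0.07917989,  0.35833626]), np.float64(0.0009211046234006522))
panel bottom right (array([ 0.23194539, -0.14557119,  0.36203516]), np.float64(0.03628999936753253))
bottle (array([ 0.79895378, -0.19714112,  0.29641254]), np.float64(0.0063894554466716585))
```

Upper at (0.426,0.183), lever heading 139°. Lower at (0.618,0.152), lever heading −146°. The crop confirms both choices. I'm approaching behind the lower lever with the fingers shut and tool x along the push.

```bash
python3 -m handwheel '[[-0.02,-0.013,0,3,0],[-0.06,-0.038,0,6,0],[-0.1,-0.064,0,10,0],[-0.14,-0.09,0,14,0],[-0.18,-0.115,0,18,0],[-0.22,-0.14,0,22,0],[-0.26,-0.166,0,26,0],[-0.3,-0.191,0,30,0],[-0.34,-0.217,0,30,0],[-0.38,-0.242,0.0,30,0],[-0.415,-0.265,0.0,30,0],[-0.415,-0.265,0.0,30,0]]'
python3 - <<'E'
from h import *
snap('wrist','w1'); s=snap('scene','s1'); print({k:v for k,v in load('w1').items() if k!='image'})
st=ctrl.sense(); print(st['tool_pos'],st['ee_rot'],st['qpos'],st['ft_force'])
a=load('w1')['image'][:,:,::-1];b=s['image'][:,:,::-1]
cv2.imwrite('pics/m1.png',cv2.resize(np.vstack([a,b]),(480,600)))
E
```

```text
time_s: 1.3
tool_pos: [0.534, 0.1376, 0.2224]
ee_rot: [179.9, 0.2, 123.7]
ft_force: [-0.3, -0.5, 0.5]
gripper_width: 0.0031
gripper_force: 0.0
{'fx': 289.6123845703409, 'fy': 289.6123845703409, 'cx': 320.32318850195827, 'cy': 199.32937905472082, 'origin': array([0.49061558, 0.20235228, 0.38482989]), 'attitude': array([-16.7711357 ,  -0.08430023,  33.67751179])}
[0.5305498  0.14127734 0.22202614] [-1.79939555e+02 -6.68008050e-02  1.23905006e+02] [ 3.23186950e+00  2.44434038e+01  9.30440016e+01  2.99832460e-02
  6.25986640e+01 -3.06869909e+01] [ 0.31740414 -0.13222582 -0.14145496]
```

View pics/m1.png

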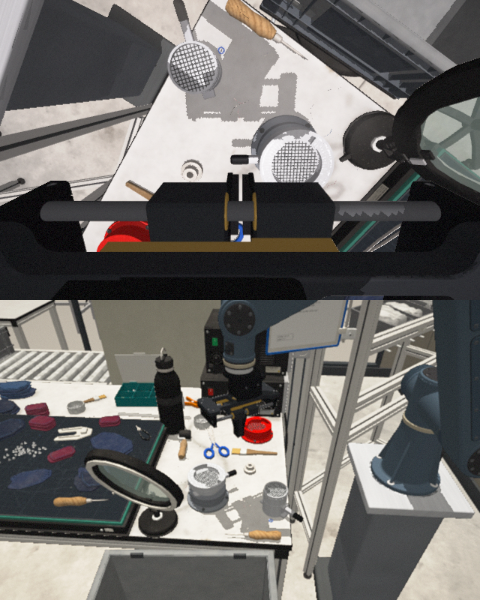

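The wrist view shows the lower lever at about (240,158) and the grey base with the section at (285,160); the upper section is at (192,65). In the scene view the forearm is near the hanging sign at (305,340). To stay away from it, I'll hook the lever with the rear finger of the open gripper, which keeps the TCP ahead of the lever.

```bash
python3 -m handwheel '[[-0.005,-0.001,0,-8,100],[-0.011,-0.003,0,-16,100],[-0.011,-0.003,0,-24,100],[-0.011,-0.003,0,-32,100],[-0.011,-0.003,0,-40,100],[-0.011,-0.003,0,-48,100],[-0.011,-0.003,0,-56,100],[-0.011,-0.003,0,-64,100],[-0.011,-0.003,0,-72,100],[-0.011,-0.003,0,-80,100],[-0.011,-0.003,0,-88,100],[-0.011,-0.003,0,-90,100]]'
python3 -m handwheel '[[0,0,0.03,0,100],[0,0,0.06,0,100],[0,0,0.08,0,100],[0,0,0.08,0,100],[0,0,0.08,0,100]]'
python3 - <<'E'
from h import *
s=snap('wrist','w2'); q=snap('scene','s2')
st=ctrl.sense(); print(st['tool_pos'],st['ee_rot'],st['qpos'],st['ft_force'])
for p in ((.5504,.106,.067),(.6184,.1519,.0905)): print(proj(s,p))
cv2.imwrite('pics/m2.png',cv2.resize(np.vstack([s['image'],q['image']])[:,:,::-1],(480,600)))
E
```

```text
time_s: 2.6
tool_pos: [0.5328, 0.1332, 0.2223]
ee_rot: [179.9, -0.1, -145.6]
ft_force: [-1.0, 0.3, -0.1]
gripper_width: 0.0847
gripper_force: 0.0
time_s: 3.1
tool_pos: [0.5336, 0.1325, 0.1426]
ee_rot: [180.0, -0.0, -145.8]
ft_force: [-0.0, 0.3, 0.8]
gripper_width: 0.0871
gripper_force: 0.0
[0.53488802 0.13215743 0.14376039] [-1.79937728e+02  1.09637922e-01 -1.45876543e+02] [ 2.25310621e+00  3.06811023e+01  9.72238032e+01  6.35340351e-03
  5.19691056e+01 -1.21874200e+02] [ 0.03241991 -0.29366695  0.38201448]
(np.float64(285.37440186990204), np.float64(206.56937828489217))
(np.float64(285.3707942999644), np.float64(304.81610728161303))
```

View pics/m2.png

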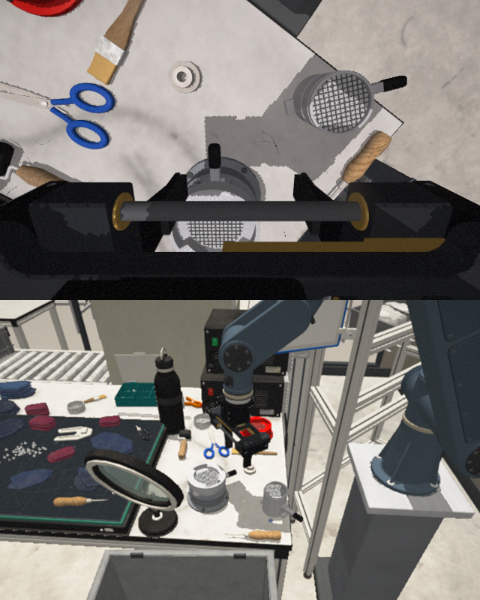

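The wrist view shows the black sleeve at about (285,200) full-scale, matching the prediction of (285,207). It is between the two fingers. Going down and sweeping the first half.

```bash
python3 -m handwheel '[[0,0,0.02,0,100],[0,0,0.045,0,100],[0,0,0.07,0,100],[0,0,0.091,0,100],[0,0,0.091,0,100],[0,0,0.091,0,100],[0,0,0.091,0,100]]'
python3 -m handwheel '[[-0.003,0.007,0,5,100],[-0.0066,0.0136,0,10,100],[-0.0108,0.0199,0,15,100],[-0.0155,0.0258,0,20,100],[-0.0207,0.0313,0,25,100],[-0.0264,0.0363,0,30,100],[-0.0324,0.0409,0,35,100],[-0.0389,0.0448,0,40,100],[-0.0456,0.0482,0,45,100],[-0.0526,0.051,0,50,100],[-0.0526,0.051,0,50,100]]'
python3 - <<'E'
from h import *
d=snap('top','t3'); s=snap('wrist','w3'); print(ctrl.sense()['tool_pos'],ctrl.sense()['ft_force'])
c=cv2.resize(d['image'][130:290,215:335,::-1],(450,600),interpolation=cv2.INTER_CUBIC)
w=cv2.resize(s['image'][:,:,::-1],(350,219)); o=np.zeros((600,800,3),np.uint8); o[:,:450]=c; o[:219,450:]=w
cv2.imwrite('pics/m3.png',o)
E
```

```text
time_s: 3.9
tool_pos: [0.5357, 0.1315, 0.0532]
ee_rot: [-179.9, 0.2, -145.9]
ft_force: [-0.9, 0.4, 0.2]
gripper_width: 0.087
gripper_force: 0.0
time_s: 5.0
tool_pos: [0.5508, 0.2039, 0.0532]
ee_rot: [179.9, 0.2, 164.1]
ft_force: [0.2, -0.1, 0.3]
gripper_width: 0.0876
gripper_force: 0.0
[0.54998131 0.20319988 0.05268818] [-0.3484142   0.26589192 -0.08703545]
```

View pics/m3.png

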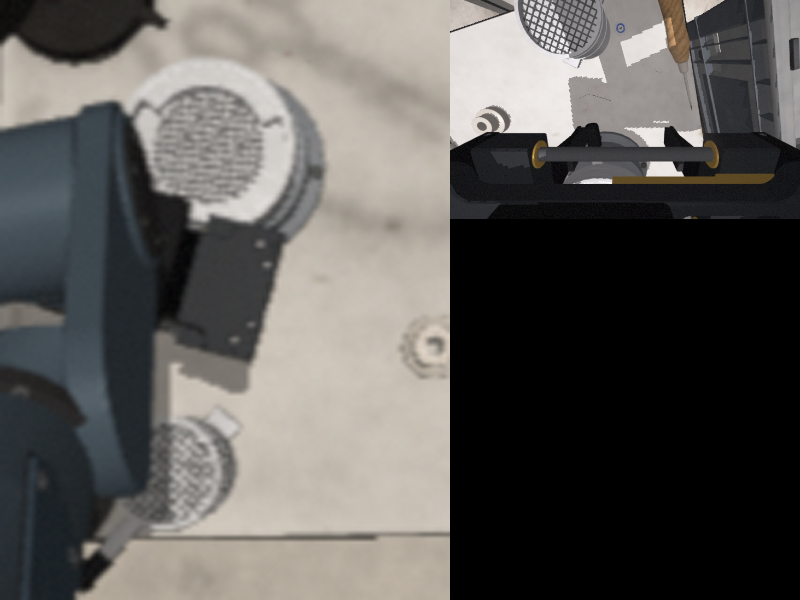

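The lower collar has turned about 45° (lip ends now at crop (145,110) and (275,122)), with no unusual force. Next I compute the rest of the sweep, with less tool rotation so the gripper body stays clear of the lamp lens.

```bash
cat >> h.py <<'E'
def h(a): a=np.radians(a); return np.array([np.cos(a),np.sin(a)])
def hook(C,phi,psi,r=.075):
    n=h(phi+90); return C+r*h(phi)+.007*n+.0095*h(psi)+.0435*h(psi-90)
def rows(P0,yaw0,pts):
    for p,psi in pts:
        v=np.array(p)-P0[:2]; print([round(float(v@h(yaw0)),4),round(float(v@h(yaw0-90)),4),0,round(yaw0-psi,1),100])
E
python3 - <<'E'
from h import *
C=np.array([.6184,.1519]); s=ctrl.sense(); print(s['tool_pos'],s['ee_rot'])
rows(s['tool_pos'],s['ee_rot'][2],[(hook(C,f,p),p) for f,p in zip(range(164,108,-5),[163,161,160,158,156,155,153,151,149,149,149,149])])
E
```

```text
[0.54998131 0.20319988 0.05268818] [1.79951943e+02 1.13413903e-01 1.64182682e+02]
[0.0038, 0.0062, 0, np.float64(1.2), 100]
[0.0026, 0.0131, 0, np.float64(3.2), 100]
[0.0015, 0.0197, 0, np.float64(4.2), 100]
[-0.0008, 0.0264, 0, np.float64(6.2), 100]
[-0.0038, 0.033, 0, np.float64(8.2), 100]
[-0.0065, 0.0393, 0, np.float64(9.2), 100]
[-0.0106, 0.0455, 0, np.float64(11.2), 100]
[-0.0151, 0.0513, 0, np.float64(13.2), 100]
[-0.0202, 0.0568, 0, np.float64(15.2), 100]
[-0.0242, 0.062, 0, np.float64(15.2), 100]
[-0.0286, 0.0669, 0, np.float64(15.2), 100]
[-0.0335, 0.0713, 0, np.float64(15.2), 100]
```

```bash
python3 -m handwheel '[[0.002,0.006,0,1,100],[0.0026,0.013,0,3,100],[0.0015,0.0197,0,4,100],[-0.0008,0.0264,0,6,100],[-0.004,0.033,0,8,100],[-0.0065,0.0393,0,9,100],[-0.0106,0.0455,0,11,100],[-0.0151,0.0513,0,13,100],[-0.0151,0.0513,0,13,100],[-0.0151,0.0513,0,13,100]]'
python3 - <<'E'
from h import *
C=np.array([.6184,.1519]); s=ctrl.sense(); print(s['tool_pos'],s['ee_rot'])
rows(s['tool_pos'],151.2,[(hook(C,f,p),p) for f,p in zip((126,123,120,117,114,111),[150,149,149,149,149,149])])
E
```

```text
time_s: 6.1
tool_pos: [0.5712, 0.2472, 0.0503]
ee_rot: [-179.4, -0.6, 151.3]
ft_force: [-11.9, -3.3, 4.1]
gripper_width: 0.087
gripper_force: 0.0
[0.57115488 0.24722196 0.05029308] [-179.43617223   -0.57129888  151.25584978]
[-0.0079, 0.0085, 0, 1.2, 100]
[-0.0101, 0.0123, 0, 2.2, 100]
[-0.0117, 0.0159, 0, 2.2, 100]
[-0.0135, 0.0194, 0, 2.2, 100]
[-0.0155, 0.0228, 0, 2.2, 100]
[-0.0177, 0.0261, 0, 2.2, 100]
```

A force of 12 N opposes the push, so the lever is at its stop. Backing off and up, then checking.

```bash
python3 -m handwheel '[[0,-0.008,0,0,100],[0,-0.016,0,0,100],[0,-0.016,0,0,100],[0,-0.016,-0.03,0,100],[0,-0.016,-0.07,0,100],[0,-0.016,-0.11,0,100],[0,-0.016,-0.15,0,100],[-0.04,-0.05,-0.15,0,100],[-0.08,-0.09,-0.15,0,100],[-0.08,-0.13,-0.15,0,100],[-0.08,-0.15,-0.15,0,100],[-0.08,-0.15,-0.15,0,100]]'
python3 - <<'E'
from h import *
s=snap('wrist','w4'); d=snap('top','t4'); q=snap('scene','s4'); st=ctrl.sense(); print(st['tool_pos'],st['ee_rot'])
cr=lambda im,a,b,c,e,sz: cv2.resize(im[a:b,c:e,::-1],sz,interpolation=cv2.INTER_CUBIC)
o=np.zeros((600,800,3),np.uint8)
o[:,:450]=cr(d['image'],130,290,215,335,(450,600)); o[:300,450:]=cr(q['image'],200,320,230,370,(350,300)); o[300:519,450:]=cr(s['image'],0,400,0,640,(350,219))
cv2.imwrite('pics/m4.png',o)
E
```

```text
time_s: 7.3
tool_pos: [0.5749, 0.0755, 0.2018]
ee_rot: [-180.0, -0.0, 150.8]
ft_force: [-0.0, 0.5, 0.2]
gripper_width: 0.0871
gripper_force: 0.0
[0.57638663 0.07882703 0.20195884] [1.79918046e+02 8.12908696e-02 1.51046096e+02]
```

View pics/m4.png

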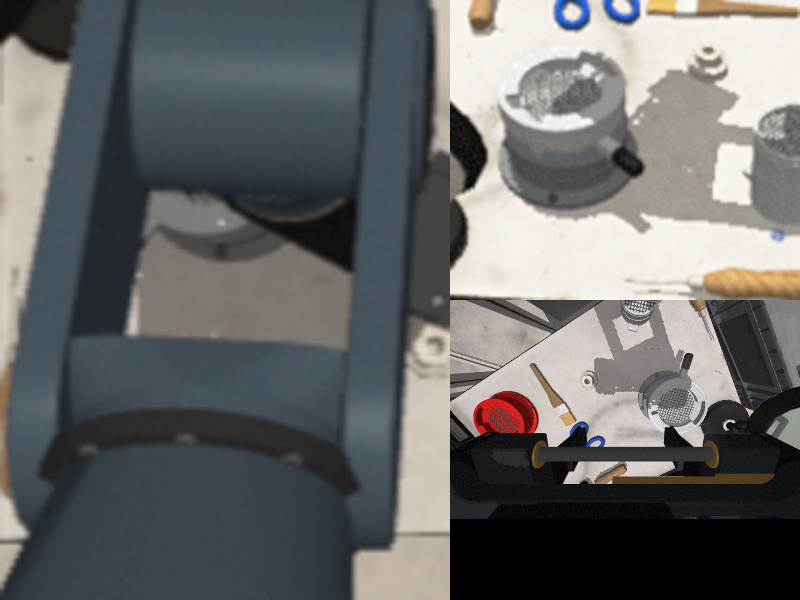

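Run:
```python
from h import *
C=np.array([.6184,.1519]); s=load('s4'); w=load('w4')
print('C scene',ray(s,275.6,238,.0905))
for d,u,v in ((s,301.2,264.4),(w,435,118.7)):
    p=ray(d,u,v,.062)[:2]; q=p-C; print(p,np.linalg.norm(q),np.degrees(np.arctan2(q[1],q[0])))
cv2.imwrite('pics/w4c.png',cv2.resize(w['image'][60:280,310:500,::-1],(518,600),interpolation=cv2.INTER_CUBIC))
```

```text
C scene [0.61659625 0.17009303 0.0905    ]
[0.55943675 0.21453456] 0.08602181950817613 133.2706395491668
[0.56820811 0.21095177] 0.07750056377792815 130.3633488235554
```

View pics/w4c.png

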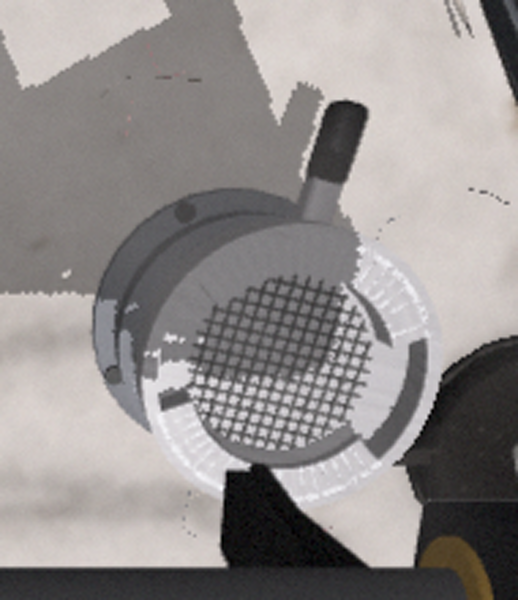

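Run:
```python
from h import *
w=load('w4'); A=ray(w,417.1,193.5,.0905)[:2]; B=ray(w,433.6,112.1,.067)[:2]; q=B-A; print(A,B,np.linalg.norm(q),np.degrees(np.arctan2(q[1],q[0])))
# upper in w3/w2 : predicted pixels
s=load('w2'); print(proj(s,(.4256,.1834,.078)),proj(s,(.3645,.2369,.037)))
st=ctrl.sense();P=np.array([.4256,.1834]);v=P-st['tool_pos'][:2];y=151;print(v@h(y),v@h(y-90),st['tool_pos'])
```

```text
[0.61949057 0.15883448] [0.56071918 0.21056734] 0.07829664628127009 138.64450912145438
(np.float64(455.17699035154277), np.float64(136.95094745703904)) (np.float64(526.1994734611637), np.float64(109.58036250686779))
0.1825789428093032 0.018358774207066428 [0.57638663 0.07882703 0.20195884]
```

Centre is at (0.619,0.155) and the locked lever heading is about 134°. The travel was about 80°, consistent with the play and with the 12 N stop. The crop shows the collar gaps, and the sleeve at (337,142). The upper section's earlier estimate matches the wrist view, so I'm grasping it across its y axis.

```bash
python3 -m handwheel '[[0.03,0.003,0,3,100],[0.07,0.007,0,6,100],[0.11,0.011,0,9,100],[0.15,0.015,0,12,100],[0.183,0.018,0,12,100],[0.183,0.018,0,12,100],[0.183,0.018,0.04,12,100],[0.183,0.018,0.08,12,100],[0.183,0.018,0.08,12,100],[0.183,0.018,0.08,12,100]]'
python3 - <<'E'
from h import *
s=snap('wrist','w5'); st=ctrl.sense(); print(st['tool_pos'],st['ee_rot'],st['ft_force'])
for p in ((.4256,.1834,.078),(.3645,.2369,.037)): print(proj(s,p))
cv2.imwrite('pics/m5.png',s['image'][:,:,::-1])
E
```

```text
time_s: 8.45
tool_pos: [0.4246, 0.1831, 0.1214]
ee_rot: [-180.0, -0.0, 139.1]
ft_force: [0.6, -0.6, 0.4]
gripper_width: 0.0869
gripper_force: 0.0
[0.42544828 0.18314358 0.12244476] [1.79903634e+02 7.83953285e-02 1.39094409e+02] [-0.0157945   0.23567845 -0.63905532]
(np.float64(321.84784846073075), np.float64(220.2158168211147))
(np.float64(322.2294375794999), np.float64(108.89238048080396))
```

View pics/m5.png

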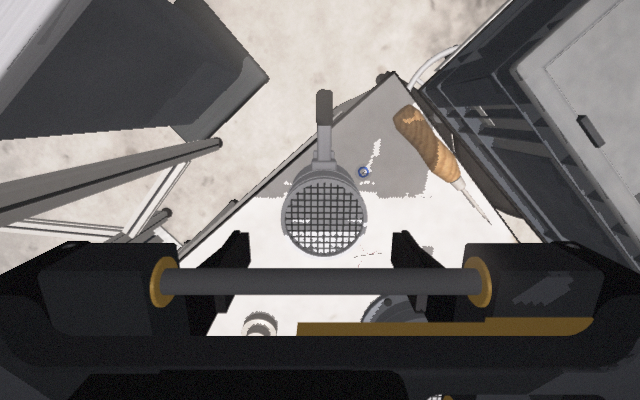

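The drum centre is at (325,218) and the sleeve at (324,108), as predicted, centred between the fingers. Descending and gripping.

```bash
python3 -m handwheel '[[0,0,0.03,0,100],[0,0,0.06,0,100],[0,0,0.085,0,100],[0,0,0.085,0,100],[0,0,0.085,0,100],[0,0,0.085,0,0],[0,0,0.085,0,0],[0,0,0.085,0,0],[0,0,0.085,0,0],[0,0,0.085,0,0],[0,0,0.085,0,0],[0,0,0.085,0,0]]' 30
python3 -m handwheel '[[0,0,-0.01,0,0],[0,0,-0.03,0,0],[0,0,-0.06,0,0],[0,0,-0.1,0,0],[0,0,-0.14,0,0],[0,0,-0.14,0,0],[0,0,-0.14,0,0]]'
python3 - <<'E'
from h import *
s=snap('wrist','w6'); t=snap('top','t6'); q=snap('scene','s6'); st=ctrl.sense(); print(st['tool_pos'],st['ee_rot'],st['ft_force'])
o=np.zeros((600,800,3),np.uint8); cr=lambda im,a,b,c,e,sz: cv2.resize(im[a:b,c:e,::-1],sz,interpolation=cv2.INTER_CUBIC)
o[:300,:400]=cr(t['image'],120,225,210,350,(400,300)); o[:300,400:]=cr(q['image'],205,310,230,370,(400,300)); o[300:,:480]=cr(s['image'],0,400,0,640,(480,300))
cv2.imwrite('pics/m6.png',o)
E
```

```text
time_s: 9.7
tool_pos: [0.4262, 0.1833, 0.0377]
ee_rot: [179.7, 0.2, 139.0]
ft_force: [2.3, 3.0, 6.6]
gripper_width: 0.0653
gripper_force: 30.0
time_s: 10.4
tool_pos: [0.4229, 0.1823, 0.1768]
ee_rot: [-180.0, -0.0, 139.1]
ft_force: [-0.0, -0.2, -4.8]
gripper_width: 0.0653
gripper_force: 30.0
[0.42178822 0.18213029 0.17474217] [-179.7538017    -0.19596932  139.0518148 ] [ 0.05936031  0.90881487 -4.77543464]
```

View pics/m6.png

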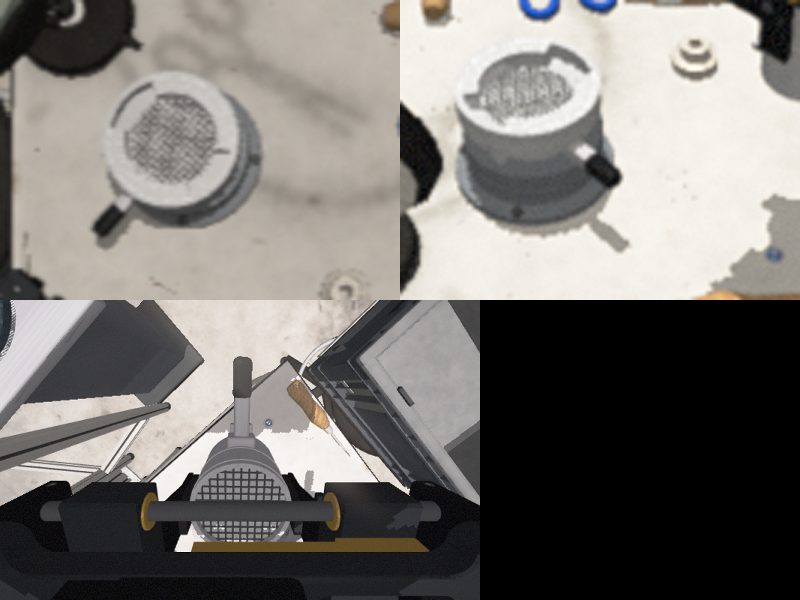

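Run:
```python
from h import *
t=load('t6')
c=lambda x,y,z: ray(t,210+x/2.857,120+y/2.857,z)[:2]
A=c(172,139,.0905);B=c(109,218,.067);q=B-A;L=np.degrees(np.arctan2(q[1],q[0]));print(A,B,np.linalg.norm(q),L)
```

```text
[0.62006746 0.15521468] [0.56090924 0.20992495] 0.0805785943340089 137.23695814070555
```

The upper section is held level. The stop force was not quite tangential to the lever, so I check the lock angle independently against the base's foot screws.

Run:
```python
from h import *
t=load('t6');s=load('s6')
C=np.array([.6195,.1545])
for d,u,v in ((t,210+254/2.857,120+160/2.857),(t,210+181/2.857,120+213/2.857),(s,230+117/2.857,205+212/2.857)):
    p=ray(d,u,v,.012)[:2]-C; print(p,np.linalg.norm(p),np.degrees(np.arctan2(p[1],p[0])))
```

```text
[-0.00661645 -0.05737499] 0.05775522980685433 -96.57825531569061
[-0.05035989  0.00500184] 0.05060767917486961 174.32788045865942
[0.00503779 0.05915389] 0.05936802131283196 85.13219986207329
```

Screws sit at about −5° + k·90°, so if they lie at 45° to the axes the base's x axis heads about 130°. The lever at about 136° may have been short of the stop, with the gripper body touching the lamp. I'm setting the upper back down and pushing again with shut fingers and the body turned away from the lamp.

```bash
python3 -m handwheel '[[0,0,0.04,0,0],[0,0,0.08,0,0],[0,0,0.11,0,0],[0,0,0.13,0,0],[0,0,0.138,0,0],[0,0,0.139,0,0],[0,0,0.139,0,0],[0,0,0.139,0,100],[0,0,0.139,0,100],[0,0,0.139,0,100],[0,0,0.139,0,100],[0,0,0.139,0,100]]'
python3 -m handwheel '[[0,0,-0.03,0,100],[0,0,-0.08,0,100],[0,0,-0.12,0,100],[0,0,-0.12,8,0],[0,0,-0.12,16,0],[0,0,-0.12,24,0],[0,0,-0.12,32,0],[0,0,-0.12,40,0],[0,0,-0.12,48,0],[0,0,-0.12,56,0],[0,0,-0.12,64,0],[0,0,-0.12,72,0]]'
python3 - <<'E'
from h import *
st=ctrl.sense();y=st['ee_rot'][2];v=np.array([.5434,.194])-st['tool_pos'][:2];print(st['tool_pos'],y,v@h(y),v@h(y-90))
E
```

```text
time_s: 11.75
tool_pos: [0.4242, 0.1826, 0.0378]
ee_rot: [180.0, 0.0, 139.1]
ft_force: [0.2, -0.5, -0.3]
gripper_width: 0.0866
gripper_force: 0.0
time_s: 12.95
tool_pos: [0.4237, 0.1826, 0.1576]
ee_rot: [-180.0, 0.0, 66.7]
ft_force: [-0.3, -0.3, 0.5]
gripper_width: 0.0228
gripper_force: 0.0
[0.42371375 0.18255434 0.15761568] 66.72745200219727 0.057803075893615906 0.10542583150488455
```

```bash
python3 -m handwheel '[[0.02,0.03,0,7,0],[0.035,0.06,0,14,0],[0.05,0.09,0,21,0],[0.058,0.105,0,21,0],[0.058,0.105,0,21,0],[0.058,0.105,0.04,21,0],[0.058,0.105,0.08,21,0],[0.058,0.105,0.107,21,0],[0.058,0.105,0.107,21,0],[0.058,0.105,0.107,21,0]]'
python3 -m handwheel '[[0.004,0,0,0,0],[0.008,0,0,0,0],[0.012,0,0,1,0],[0.016,0.0005,0,2,0],[0.016,0.0005,0,2,0],[0.016,0.0005,0,2,0]]'
```

```text
time_s: 13.95
tool_pos: [0.5421, 0.1951, 0.0507]
ee_rot: [-179.9, 0.1, 46.1]
ft_force: [0.4, 0.1, -0.6]
gripper_width: 0.0002
gripper_force: 0.0
time_s: 14.55
tool_pos: [0.5551, 0.2065, 0.0507]
ee_rot: [180.0, -0.0, 44.1]
ft_force: [-0.2, -0.6, -0.2]
gripper_width: 0.0002
gripper_force: 0.2
```

```bash
python3 -m handwheel '[[0.002,0,0,1,0],[0.004,0,0,1,0],[0.006,0.0005,0,2,0],[0.006,0.0005,0,2,0],[0.006,0.0005,0,2,0]]'
python3 -m handwheel '[[0.002,0,0,1,0],[0.004,0,0,1,0],[0.006,0.0005,0,2,0],[0.006,0.0005,0,2,0],[0.006,0.0005,0,2,0]]'
```

```text
time_s: 15.05
tool_pos: [0.5561, 0.209, 0.0502]
ee_rot: [-179.8, 0.4, 42.1]
ft_force: [-6.2, -4.3, 6.3]
gripper_width: 0.0002
gripper_force: 3.7
time_s: 15.55
tool_pos: [0.5564, 0.2105, 0.05]
ee_rot: [-179.6, 1.0, 40.1]
ft_force: [-12.4, -9.6, 11.2]
gripper_width: 0.0003
gripper_force: 8.0
```

The stop is now firm: 16 N exactly against the push, with the lever at about 129°, which agrees with the base's x axis. Backing off and going back to the upper section.

```bash
python3 -m handwheel '[[-0.01,0,0,0,0],[-0.02,0,0,0,0],[-0.025,0,0,0,0],[-0.025,0,-0.03,0,0],[-0.025,0,-0.07,0,0],[-0.025,0,-0.11,-8,0],[-0.025,0,-0.11,-16,0],[-0.025,0,-0.11,-24,100],[-0.025,0,-0.11,-32,100],[-0.025,0,-0.11,-40,100],[-0.025,0,-0.11,-48,100],[-0.025,0,-0.11,-56,100]]'
python3 - <<'E'
from h import *
st=ctrl.sense();y=st['ee_rot'][2];v=np.array([.4243,.1826])-st['tool_pos'][:2];print(st['tool_pos'],y,v@h(y),v@h(y-90))
t=snap('top','t7'); o=cv2.resize(t['image'][120:225,210:350,::-1],(800,600),interpolation=cv2.INTER_CUBIC); cv2.imwrite('pics/m7.png',o)
E
```

```text
time_s: 16.75
tool_pos: [0.5459, 0.1978, 0.1607]
ee_rot: [179.9, -0.0, 96.4]
ft_force: [-0.6, -0.1, 0.3]
gripper_width: 0.0326
gripper_force: 0.0
[0.54588999 0.19782169 0.16068516] 96.37971569185684 -0.0016166954111331618 -0.12252840866495532
```

View pics/m7.png

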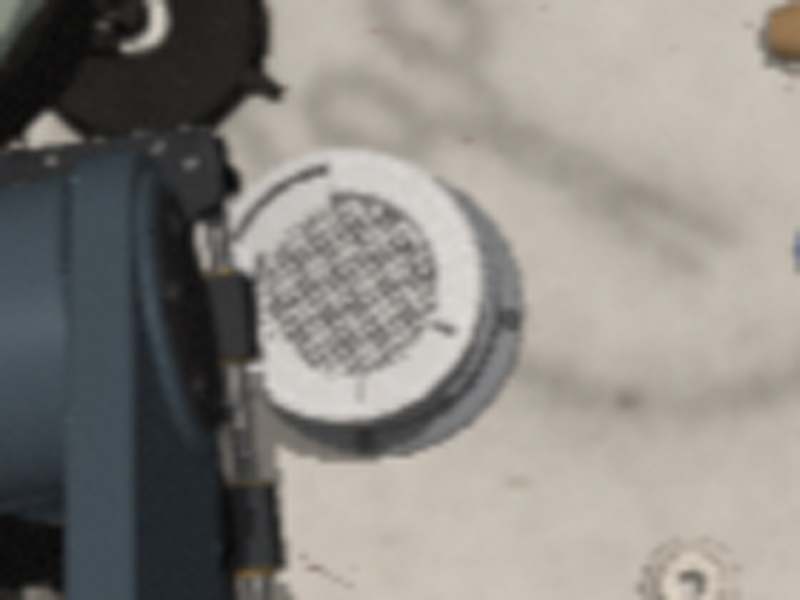

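```bash
python3 - <<'E'
from h import *
t=load('t7'); c=lambda x,y,z=.0905: ray(t,210+x/5.714,120+y/5.714,z)[:2]
A=c(350,286);print(A)
for p in ((445,327),(360,390),(330,180)): q=c(*p)-A; print(np.degrees(np.arctan2(q[1],q[0])))
E
python3 -m handwheel '[[0,-0.03,0,-8,100],[0,-0.07,0,-16,100],[0,-0.11,0,-24,100],[-0.0015,-0.1225,0,-32,100],[-0.0015,-0.1225,0,-40,100],[-0.0015,-0.1225,0,-43,100],[-0.0015,-0.1225,0,-43,100]]'
```

```text
[0.61683688 0.15286833]
-114.6054749313957
-174.98785807148369
10.160307250364449
time_s: 17.5
tool_pos: [0.424, 0.1834, 0.1608]
ee_rot: [179.9, 0.1, 138.9]
ft_force: [0.0, -0.1, 0.5]
gripper_width: 0.0854
gripper_force: 0.0
```

```bash
python3 -m handwheel '[[0,0,0.04,0,100],[0,0,0.09,0,100],[0,0,0.123,0,100],[0,0,0.123,0,100],[0,0,0.123,0,100],[0,0,0.123,0,0],[0,0,0.123,0,0],[0,0,0.123,0,0],[0,0,0.123,0,0],[0,0,0.123,0,0],[0,0,0.123,0,0],[0,0,0.123,0,0]]' 30
python3 -m handwheel '[[0,0,-0.02,0,0],[0,0,-0.06,0,0],[0,0,-0.1,0,0],[0,0,-0.14,-8,0],[0,0,-0.15,-16,0],[0,0,-0.15,-24,0],[0,0,-0.15,-32,0],[0,0,-0.15,-40,0],[0,0,-0.15,-48,0],[0,0,-0.15,-56,0],[0,0,-0.15,-64,0],[0,0,-0.15,-72,0]]'
python3 - <<'E'
from h import *
st=ctrl.sense();y=144.0;y=st['ee_rot'][2];v=np.array([.6185,.1535])-st['tool_pos'][:2];print(st['tool_pos'],y,v@h(y),v@h(y-90))
E
```

```text
time_s: 18.7
tool_pos: [0.4238, 0.1832, 0.0388]
ee_rot: [179.9, 0.1, 139.1]
ft_force: [-0.8, -0.7, 8.1]
gripper_width: 0.0658
gripper_force: 30.0
time_s: 19.9
tool_pos: [0.4222, 0.1831, 0.1872]
ee_rot: [180.0, -0.1, -148.6]
ft_force: [-0.4, 0.4, -4.0]
gripper_width: 0.0657
gripper_force: 30.0
[0.42218619 0.18305136 0.18717897] -148.62422774711249 -0.15222116449602394 -0.1274406142289406
```

```bash
python3 -m handwheel '[[-0.02,-0.017,0,-1,0],[-0.05,-0.042,0,-2,0],[-0.08,-0.067,0,-3,0],[-0.11,-0.092,0,-4,0],[-0.14,-0.117,0,-5,0],[-0.152,-0.1275,0,-5,0],[-0.152,-0.1275,0,-5,0],[-0.152,-0.1275,0,-5,0],[-0.152,-0.1275,0.02,-5,0],[-0.152,-0.1275,0.03,-5,0],[-0.152,-0.1275,0.03,-5,0],[-0.152,-0.1275,0.03,-5,0]]'
python3 - <<'E'
from h import *
st=ctrl.sense(); print(st['tool_pos'],st['ee_rot'],st['ft_force'])
t=snap('top','t8');q=snap('scene','s8');w=snap('wrist','w8')
cr=lambda im,a,b,c,e,sz: cv2.resize(im[a:b,c:e,::-1],sz,interpolation=cv2.INTER_CUBIC)
o=np.zeros((600,800,3),np.uint8)
o[:,:400]=cr(q['image'],190,310,240,320,(400,600)); o[:300,400:]=cr(t['image'],120,225,210,350,(400,300)); o[300:550,400:]=cr(w['image'],0,400,0,640,(400,250))
cv2.imwrite('pics/m8.png',o)
E
```

```text
time_s: 21.1
tool_pos: [0.6184, 0.1527, 0.1575]
ee_rot: [180.0, -0.1, -143.9]
ft_force: [0.6, 0.7, -4.8]
gripper_width: 0.0653
gripper_force: 30.0
[0.61841397 0.15270157 0.157476  ] [ 1.79959388e+02 -6.04174262e-02 -1.43915581e+02] [ 0.59682546  0.74773939 -4.82639494]
```

View pics/m8.png

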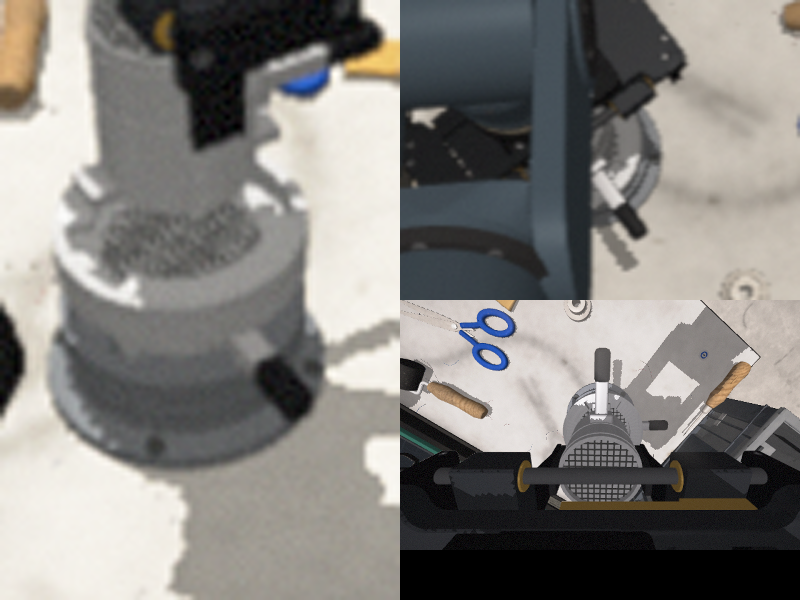

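The wrist view shows the upper lever at (602,380) and the lower one pointing square to it at (650,425), with the upper drum above the collar. Lowering with force checks.

```bash
python3 -m handwheel '[[0,0,0.007,0,0],[0,0,0.014,0,0],[0,0,0.02,0,0],[0,0,0.024,0,0],[0,0,0.028,0,0],[0,0,0.031,0,0],[0,0,0.034,0,0],[0,0,0.034,0,0]]'
python3 -m handwheel '[[0,0,0.003,0,0],[0,0,0.006,0,0],[0,0,0.0085,0,0],[0,0,0.0085,0,0],[0,0,0.0085,0,0]]'
```

```text
time_s: 22.05
tool_pos: [0.6195, 0.1529, 0.1233]
ee_rot: [180.0, 0.1, -143.9]
ft_force: [0.7, 2.5, -3.7]
gripper_width: 0.0653
gripper_force: 30.0
time_s: 22.55
tool_pos: [0.6193, 0.1529, 0.1149]
ee_rot: [180.0, 0.0, -144.0]
ft_force: [0.1, 3.6, -2.9]
gripper_width: 0.0655
gripper_force: 30.0
```

Down on the seat (the bottom at about 0.076). Releasing for a moment so it settles, then regripping and turning the first half by the drum.

```bash
python3 -m handwheel '[[0,0,0,0,100],[0,0,0,0,100],[0,0,0,0,100],[0,0,0,0,100],[0,0,0,0,0],[0,0,0,0,0],[0,0,0,0,0],[0,0,0,0,0],[0,0,0,0,0],[0,0,0,0,0],[0,0,0,0,0]]' 20
python3 -m handwheel '[[0,0,0,4,0],[0,0,0,9,0],[0,0,0,14,0],[0,0,0,19,0],[0,0,0,24,0],[0,0,0,29,0],[0,0,0,34,0],[0,0,0,39,0],[0,0,0,44,0],[0,0,0,48,0],[0,0,0,48,0]]'
python3 - <<'E'
from h import *
s=ctrl.sense();print(s['wrist_torque'],s['ft_force']);q=snap('scene','s9');w=snap('wrist','w9')
cr=lambda im,a,b,c,e,sz: cv2.resize(im[a:b,c:e,::-1],sz,interpolation=cv2.INTER_CUBIC)
o=np.zeros((600,800,3),np.uint8)
o[:,:400]=cr(q['image'],190,310,240,320,(400,600)); o[:250,400:]=cr(w['image'],0,400,0,640,(400,250))
cv2.imwrite('pics/m9.png',o)
E
```

```text
time_s: 23.65
tool_pos: [0.6191, 0.1527, 0.1151]
ee_rot: [180.0, -0.0, -143.9]
ft_force: [-1.4, 0.4, 1.1]
gripper_width: 0.0656
gripper_force: 20.0
time_s: 24.75
tool_pos: [0.6202, 0.1526, 0.1151]
ee_rot: [180.0, 0.1, 168.1]
ft_force: [1.3, 1.0, -0.4]
gripper_width: 0.0655
gripper_force: 20.0
[ 0.29960124 -0.17467886 -0.0991415 ] [ 1.32697839  0.99751752 -0.42172027]
```

View pics/m9.png

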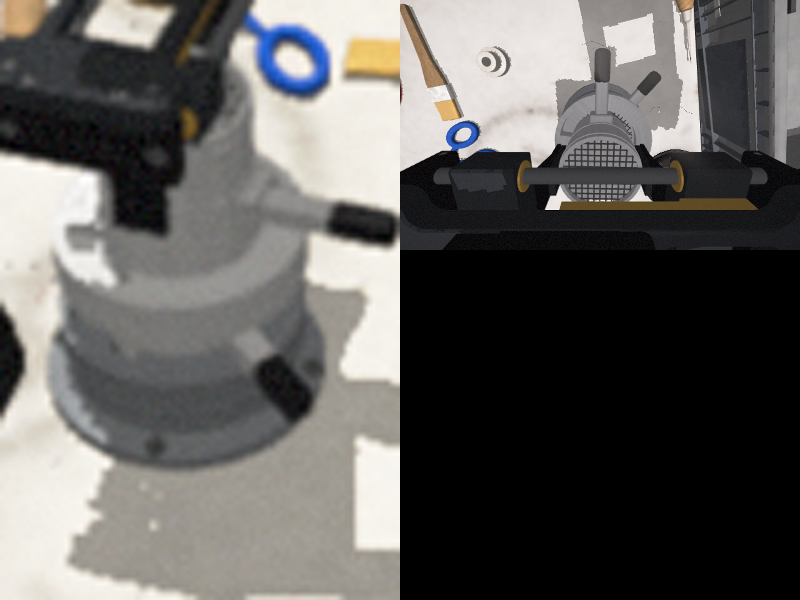

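The upper section is seated and turned 48°; its lever is at (360,222) in the scene crop and the lower one is unmoved. Letting go, turning the tool back, regripping and finishing the turn.

```bash
python3 -m handwheel '[[0,0,0,0,100],[0,0,0,0,100],[0,0,0,0,100],[0,0,0,0,100],[0,0,0,-8,100],[0,0,0,-16,100],[0,0,0,-24,100],[0,0,0,-32,100],[0,0,0,-40,100],[0,0,0,-40,100],[0,0,0,-40,100]]'
python3 -m handwheel '[[0,0,0,0,0],[0,0,0,0,0],[0,0,0,0,0],[0,0,0,0,0],[0,0,0,0,0],[0,0,0,0,0]]' 20
python3 -m handwheel '[[0,0,0,5,0],[0,0,0,10,0],[0,0,0,15,0],[0,0,0,20,0],[0,0,0,25,0],[0,0,0,30,0],[0,0,0,34,0],[0,0,0,37,0],[0,0,0,37,0],[0,0,0,37,0]]'
python3 -c "
from h import *
s=ctrl.sense();print(s['wrist_torque'])"
python3 -m handwheel '[[0,0,0,2,0],[0,0,0,4,0],[0,0,0,6,0],[0,0,0,6,0],[0,0,0,6,0]]'
python3 -c "
from h import *
s=ctrl.sense();print(s['wrist_torque'])"
```

```text
time_s: 25.95
tool_pos: [0.6192, 0.1523, 0.115]
ee_rot: [180.0, -0.0, -152.1]
ft_force: [0.1, -0.0, -1.1]
gripper_width: 0.0869
gripper_force: 0.0
time_s: 26.55
tool_pos: [0.6193, 0.1524, 0.115]
ee_rot: [180.0, -0.0, -152.0]
ft_force: [-0.4, -0.1, 0.3]
gripper_width: 0.0655
gripper_force: 20.0
time_s: 27.55
tool_pos: [0.6196, 0.1529, 0.1151]
ee_rot: [179.9, 0.0, 171.1]
ft_force: [1.6, 1.3, -2.5]
gripper_width: 0.0652
gripper_force: 20.0
[ 0.38512785 -0.1890382   0.00044666]
time_s: 28.05
tool_pos: [0.6201, 0.1531, 0.1152]
ee_rot: [179.9, 0.1, 165.2]
ft_force: [2.6, 4.2, -1.7]
gripper_width: 0.0658
gripper_force: 20.0
[ 0.8946569  -0.50724654  0.63488135]
```

Wrist moment 0.63 N m, so it is at the stop. Letting go, rising and checking the lever headings by numbers.

```bash
python3 -m handwheel '[[0,0,0,0,100],[0,0,0,0,100],[0,0,0,0,100],[0,0,0,0,100],[0,0,-0.03,0,100],[0,0,-0.07,0,100],[0,0,-0.12,0,100],[0.05,0,-0.15,0,100],[0.09,-0.04,-0.15,0,100],[0.1,-0.08,-0.15,0,100],[0.1,-0.12,-0.15,0,100],[0.1,-0.12,-0.15,0,100]]'
python3 - <<'E'
from h import *
q=snap('scene','s10'); g=cv2.GaussianBlur(cv2.cvtColor(q['image'],cv2.COLOR_RGB2GRAY),(3,3),0).astype(np.float32)
C=np.array([.619,.1535])
for n,z in (('low',.060),('up',.106)):
    r=[]
    for f in range(100,170,2):
        P=[np.r_[C+a*h(f),z] for a in np.linspace(.07,.094,7)]
        m=[cv2.getRectSubPix(g,(1,1),tuple(map(float,proj(q,p))))[0,0] for p in P]; r.append((round(float(np.mean(m))),f))
    print(n,sorted(r)[:8])
E
```

```text
time_s: 29.25
tool_pos: [0.49, 0.0603, 0.2655]
ee_rot: [180.0, -0.0, 164.8]
ft_force: [0.4, 0.8, -0.0]
gripper_width: 0.0872
gripper_force: 0.0
low [(23, 126), (23, 128), (27, 124), (28, 130), (45, 122), (53, 132), (69, 120), (77, 100)]
up [(31, 122), (32, 124), (35, 126), (39, 128), (58, 120), (68, 130), (101, 118), (121, 132)]
```

The lower lever is at about 127° and the upper at about 125°. They are parallel and both at the stop. The arm is clear, so I'm handing in.

```bash
python3 -c "
from bench import ctrl
print(ctrl.sign_off())"
```

```text
the job is handed in; nothing more can be done
None
```

The job is handed in at about 29 s: both sections measured locked (levers at about 127° and 125°), the upper seated on the lower and the arm clear, but I viewed 13 pictures against the limit of 10, did not re-measure the bystanders, and the first lever push probably touched the lamp (about 12 N).

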